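Scrub the tall paint pot and hang the brush against the stop

TASK

Lift the long pot brush off the drying rail and scrub out the tall open white pot: three full strokes, each down to the bottom and back up until the top of the bristles is at least level with the rim, without tipping or shoving the pot about. Hang the brush back on the rail by its hook about where it hung before and let go; then slide it along the bar until it rests against the stop collar, without shifting the collar, and leave it hanging there. Leave the other things on the bench alone.

Things in the scene. Friction and masses are not known exactly. Their poses are not given: they have to be found in the camera images.
- brush: Pot brush, 227 mm long, 170 g, hanging upright. Origin: centre of the foot of the bristles; z up its axis. White bristle head 46 mm diameter, z 0 to 55 mm; 8 mm rod on the axis to z 108; there it steps 32 mm aside to -x, rises to z 172 and returns to the axis (a C open to +x, which the bar passes through along y); then the hook (see hook) and on top the wooden grip block (see grip).
- grip (a point): On the brush's axis at z 206 mm of the brush, axes as the brush: the point to grasp on the wooden grip block, which is 26 (x) by 20 (y) mm and spans z 173 to 227. A fingertip 19 mm below this point clears the hook by 13 mm.
- hook (a point): On the brush's axis at z 155 mm of the brush: lies on the bar's centre line when hung. The hook is an upturned-V hood, smooth inside, 50 mm long in y (25 mm to either side), top at z 174, legs down to z 150 at x = +-13 mm; the C's lower arm is 43 mm below this point. To unhook, lift about 20 mm and move to the brush's -x; hook on in reverse.
- rail_mid (a point): Middle of the drying rail's bar, on its centre line, 187 mm above the bench. Round polished steel bar, 12 mm diameter, along the point's y; x points away from the robot; a post 14 mm thick at y = +-170 mm. Foot tray below 130 by 380 mm, 10 mm high. Fixed. The brush hangs at positive y with its C open to +x.
- collar_face (a point): Centre (on the bar's centre line) of the face, towards +y, of the dark stop collar clamped on the bar: 28 mm diameter, 16 mm long, on the negative-y half of the bar; a hung brush touches it when the hook point is 25 mm from this point. Axes as the rail.
- pot: The tall white ceramic pot: open straight round pot 82 mm outer diameter, 95 mm high, wall 4 mm, inner floor 8 mm above the origin, inner diameter about 72 mm; loose, 0.45 kg. Origin at the centre of its underside.
- tub: Bystander: low open white plastic tub, 86 mm diameter, 42 mm high, loose. Origin at the centre of its underside.
- paint: Bystander: closed paint jar with black cap, 56 mm diameter, 100 mm high, loose. Origin at the centre of its underside.
- flask: Bystander: closed white plastic bottle with a cap, 60 mm diameter, 140 mm high, loose. Origin at the centre of its underside.

How it is judged (in metres and radians):
On the way, in this order (a step that is already met when the one before it is completed fails the run):
1. first stroke down: the foot of the bristles comes within 14 mm of the pot's inner floor (z of brush in the frame of pot between 0 and 0.022 m and horizontal distance between brush and pot below 0.03 m and angle between brush's own z axis and vertical below 0.35 rad).
2. first stroke up: the foot of the bristles rises at least 30 mm above the inner floor, still over the pot's middle (z of brush in the frame of pot above 0.038 m and horizontal distance between brush and pot below 0.03 m and angle between brush's own z axis and vertical below 0.35 rad).
3. second stroke down: the foot of the bristles comes within 14 mm of the pot's inner floor (all of step 1).
4. second stroke up: the foot of the bristles rises at least 30 mm above the inner floor, still over the pot's middle (all of step 2).
5. third stroke down: the foot of the bristles comes within 14 mm of the pot's inner floor (all of step 3).
6. third stroke up: the foot of the bristles rises at least 30 mm above the inner floor, still over the pot's middle (all of step 4).
7. the brush hangs by its hook from the bar, let go and still, its hook point at least 70 mm from the collar's face (x of hook in the frame of rail_mid between -0.006 and 0.006 m and z of hook in the frame of rail_mid between -0.006 and 0.005 m and angle between brush's own z axis and vertical below 0.17 rad and contact force between brush and rail above 0.3 N and contact force between brush and the fingers below 0.05 N and linear speed of brush below 0.03 m/s and distance between hook and collar_face above 0.07 m), for 0.2 s.
At the end, for the whole second after the job is handed in: The brush hangs still and free from the bar by its hook (hook point within 6 mm of the bar's centre line, brush within 10 degrees of upright), touching the collar or at most 10 mm short of it; the collar is within 8 mm of where it was; the pot stands upright within 40 mm of where it was (x of hook in the frame of rail_mid between -0.006 and 0.006 m and z of hook in the frame of rail_mid between -0.006 and 0.005 m and angle between brush's own z axis and vertical below 0.17 rad and contact force between brush and rail above 0.3 N and contact force between brush and the fingers below 0.05 N and linear speed of brush below 0.03 m/s and distance between hook and collar_face below 0.035 m and distance of collar_face from where it was at the start of the episode below 0.008 m and angle between pot's own z axis and vertical below 0.1 rad and distance of pot from where it was at the start of the episode below 0.04 m).
It fails at once if the pot is tipped by more than 20 degrees (angle between pot's own z axis and vertical above 0.35 rad).
It fails at once if a bystander (tub, paint jar or bottle) is shifted by more than 30 mm (distance of any of tub, paint, flask from where it was at the start of the episode above 0.03 m).
It also fails if it takes over 67 s, if anything falls off the work surface, if the arm or the gripper's body presses on something with over 40 N, if the wrist force passes 120 N, or if a joint passes its speed limit or range.

ROBOT

A 7-joint arm with a two-finger parallel gripper is mounted at the origin on the work surface. World frame = base frame: x ahead of the robot, y to its left, z up, the work surface at z = 0. Lengths are in mm, angles in rad, forces in N, time in s.
With the tool pointing down it reaches from about 425 to 875 mm from the base axis. Payload 9.9 kg.
Tool frame: the origin (TCP) lies on the centre line of the jaws, within the pads' length; the fingertips stand 25 mm ahead of it and the grasp point (between the pads) lies 6 mm ahead of it (tips_ahead is the distance from the TCP to the fingertips, in mm); z points along the fingers, y is the line along which they close (so a half turn about z gives the same grasp; the last joint's range is limited). The gripper opens to 85 mm and grips with 20 to 120 N. Pads are 22 mm wide; open, the fingers measure 114 mm over their backs; the gripper's body (76 mm by 85 mm) begins 54 mm behind the grasp point. The pads swing forward as they close: fully open they stand 13 mm farther back than shut.
Start: joints at [-1.274, 0.576, 0.025, 1.437, -0.015, 1.129, -0.057], TCP at [250.866, 626.655, 256.289] pointing down, gripper open.
Joint ranges: [-2.76, 2.76], [-0.34, 2.15], [-1.52, 1.57], [0.19, 2.46], [-1.09, 4.23], [0.17, 1.99], [-2.82, 2.82]. Speed limits (rad/s): [2.22, 2.22, 3.01, 3.01, 3.14, 3.14, 3.14].

INTERFACE

Orientations are given as a rotation vector (axis times angle).
In Python, from workcell import * gives the robot as it stands.
- The arm moves only by the tool play_rows, never from a script. Its argument "deltas" is a list of rows, each a list of 4 numbers: the shift along the tool's x, y, z in m, then the turn about the tool's z in rad. A call has exactly 10 rows; each row shifts and turns the commanded pose from where the row before left it, along the tool's axes as they then stand; what a row does not reach is not made up. A row lasts 1/10 s, in which the tool goes at most 50 mm and 8.59 degrees, less where a joint would pass 70% of its speed; a pose out of reach is approached as far as the arm can. A call with a gripper value outside its range is refused whole. "gripper" is the finger opening in m, from 0 to 0.0854, set as the call begins (left out, the last holds). The fingers move at their own pace and stop on an object; "newtons" is the grip in N (left out, the last holds). Time passes only in rows, so rows that do not move let the fingers close, or fill a call up. It gives the time, the measured TCP pose, the force, the opening and the grip force at its end, in the units of the state.
- get_obs(): the state, without advancing time (a new reading comes with each control period).
- get_image(name): name is "scene" or "top" or "wrist"; returns a dict with "image" (480x640x3 uint8, blue, green, red), "z_map" (480x640 float32, mm along the optical axis (not along the pixel's ray), 0 where there is no reading), "fovy" (degrees; the focal length in pixels is half the picture's height over the tangent of half this angle, whatever the lens; pixels are square), "cx", "cy" (the principal point, pixels), "k1" (the pictures are not rectified: a ray, as slopes to the right and down, at radius r is drawn at 1 + k1 r^2 times it, then the intrinsics apply), "R" (3x3) and "t" (3): a world point X has camera coordinates R X + t; the wrist camera has in their place "hand_eye" (4x4, takes a point from camera to tool coordinates, whose origin is the TCP and whose axes are the flange's). Camera axes: x right, y down, z forward; pixel columns grow to the right and rows downward; lengths in mm; the calibration is good to about 2 mm. A picture is of the moment at which its call begins: read the wrist's pose just before it.
- sign_off(): hands the job in; it is judged then, once.
Trained networks look in a picture, given as the dict that the camera call returned (one of the last four; its "shot" number tells which), for a name from the list of things; names that differ only in an ending like _2 or _b are one class to them, and where a whole thing is asked for, a point or a joint stands for the part that bears it (a point fixed in the world has none). Each returns a list of dicts, best first, with "p" (0 to 1); they miss things now and then, are a little off and sometimes report something else, mostly with a low value. They report only what shows in the picture. A call takes as long as a camera call.
- search_frame(picture, name): "centre" ([column, row] in pixels, amid what is visible of it).
- cut_out(picture, name): "mask" (480x640 bool, what is visible of it) and "centre" ([column, row] in pixels, amid what is visible of it).
- mark_of(picture, name): "centre" ([column, row] in pixels: a listed point, or the origin of a listed thing).
The state is a dict: "clock": time; "q": joint angles; "qvel": joint speeds; "joint_torque": joint torques, N m; "ee_pos": TCP position; "tool_rot": TCP orientation; "wrist_force": force on the tool from outside, world axes, zero at the start; "ft_torque": the same for the moment, N m; "grip_width": finger opening in mm; "grip_force": force on a finger pad.
Only numpy, scipy, OpenCV 4.12 (cv2) and the standard library are available. Lean on these libraries where they do the work, as an engineer would, in place of code of your own. Each camera call takes 0.05 s, during which the arm holds its last target. There are 200 camera calls.

## Working session

There is one attempt and no reset: what is moved stays moved. The work goes in short steps, Python scripts to look and compute and a tool call to move; the robot and the scene stay as the last step left them, time stands still between calls to the robot, and variables do not carry over. Pictures are saved under pics/ and viewed, at most 10 in all, crops included, and the job is handed in when it is done.

Besides the shell and the picture viewer there is one more tool, called after "Call:" as a command line: name --pt "numbers of a row" for each row, then --argument value for the rest. play_rows: Moves the arm, as the interface text tells. Its arguments: {"type":"object","properties":{"deltas":{"type":"array","items":{"type":"array","items":{"type":"number"}}},"gripper":{"type":"number"},"newtons":{"type":"number"}},"required":["deltas"]}

```bash
mkdir -p pics; ls; cat > h.py <<'E'
from workcell import *
import numpy as np, cv2
from scipy.spatial.transform import Rotation as Ro
def rays(im,px):
    px=np.asarray(px,float).reshape(-1,2); f=240/np.tan(np.radians(im['fovy'])/2)
    d=(px-[im['cx'],im['cy']])/f; u=d.copy()
    for _ in range(20): u=d/(1+im['k1']*(u**2).sum(1,keepdims=True))
    return np.c_[u,np.ones(len(u))]
def world(im,px,o=None,z=None):
    px=np.asarray(px,float).reshape(-1,2)
    if z is None: z=im['z_map'][px[:,1].round().astype(int),px[:,0].round().astype(int)]
    c=rays(im,px)*np.asarray(z).reshape(-1,1)
    if 'hand_eye' in im and o is not None:
        H=np.array(im['hand_eye']); t=c@H[:3,:3].T+H[:3,3]
        return t@Ro.from_rotvec(o['tool_rot']).as_matrix().T+np.array(o['ee_pos'])
    return (c-np.array(im['t']))@np.array(im['R'])
def cloud(im,mask,o=None):
    v,u=np.nonzero(mask&(im['z_map']>0)); return world(im,np.c_[u,v],o)
E
python3 - <<'E'
from h import *
o=get_obs(); print(o['clock'],o['ee_pos'],o['tool_rot'],o['grip_width'])
print(Ro.from_rotvec(o['tool_rot']).as_matrix().round(3))
for n in ['scene','top']:
    im=get_image(n); cv2.imwrite(f'pics/{n}0.png',im['image'])
    C=-np.array(im['R']).T@np.array(im['t']);print(n,C.round(),im['k1'],im['fovy'])
    for t in ['brush','pot','tub','paint','flask']:
        for r in cut_out(im,t)[:1]:
            c=cloud(im,r['mask']); print(t,round(r['p'],2),np.round(r['centre']),len(c), np.percentile(c,[2,50,98],axis=0).round().tolist() if len(c) else '')
    for t in ['brush','grip','hook','rail_mid','collar_face','pot']:
        for r in mark_of(im,t)[:1]:
            print(t,round(r['p'],2),np.round(r['centre'],1),world(im,r['centre']).round(1))
E
```

```text
pics
0.0 [250.70873949 626.29342075 255.49446993] [-5.94362583e-01 -3.08464878e+00  2.41022826e-03] 85.66414115927884
[[-0.928  0.372 -0.   ]
 [ 0.372  0.928 -0.001]
 [-0.    -0.002 -1.   ]]
scene [1258. -544.  788.] 0.002013886687673546 51.94982737759559
brush 0.78 [253. 264.] 1429 [[553.0, -160.0, 39.0], [593.0, -141.0, 187.0], [607.0, -114.0, 260.0]]
pot 0.66 [372. 246.] 1391 [[551.0, 181.0, 7.0], [601.0, 205.0, 65.0], [629.0, 259.0, 97.0]]
tub 0.77 [323. 230.] 788 [[383.0, 152.0, 3.0], [420.0, 196.0, 24.0], [467.0, 235.0, 45.0]]
paint 0.96 [367. 307.] 1139 [[711.0, 20.0, 5.0], [744.0, 34.0, 69.0], [759.0, 68.0, 103.0]]
flask 0.92 [394. 193.] 854 [[319.0, 401.0, 1.0], [472.0, 417.0, 69.0], [490.0, 598.0, 142.0]]
brush 0.96 [259.4 315. ] [[ 606.5 -144.4   50.7]]
grip 0.81 [248.2 237.6] [[ 596.7 -146.   247.1]]
hook 0.7 [248.3 261.7] [[ 594.8 -150.3  190.2]]
rail_mid 0.69 [233.2 269.7] [[ 593.5 -184.7  187.7]]
collar_face 0.49 [176.8 294.5] [[ 593.5 -302.9  193.9]]
pot 0.91 [371.1 258.5] [[612.9 189.4  34.8]]
top [ 376.   61. 1155.] 0.027530545673904713 54.7251950332529
brush 0.58 [398. 247.] 809 [[548.0, -163.0, 5.0], [574.0, -131.0, 190.0], [596.0, -111.0, 260.0]]
pot 0.29 [154. 324.] 828 [[429.0, 402.0, 9.0], [454.0, 417.0, 94.0], [484.0, 448.0, 142.0]]
tub 0.76 [256. 329.] 1055 [[385.0, 156.0, 1.0], [424.0, 198.0, 6.0], [461.0, 233.0, 44.0]]
paint 0.67 [154. 324.] 806 [[429.0, 402.0, 18.0], [454.0, 418.0, 95.0], [484.0, 446.0, 142.0]]
flask 0.57 [154. 323.] 785 [[430.0, 402.0, 16.0], [455.0, 417.0, 96.0], [481.0, 447.0, 142.0]]
brush 0.85 [390.3 255.7] [[ 570.2 -131.1   83.5]]
grip 0.64 [403.8 235.5] [[ 577.2 -131.2  258.4]]
hook 0.71 [401.2 239.9] [[ 572.6 -128.8  239.9]]
rail_mid 0.77 [423.3 238.8] [[ 581.7 -185.9  192.1]]
collar_face 0.6 [477.4 230.2] [[ 591.3 -302.9  193.4]]
pot 0.71 [246.6 267.8] [[580.6 217.4   7.8]]
```

View pics/scene0.png

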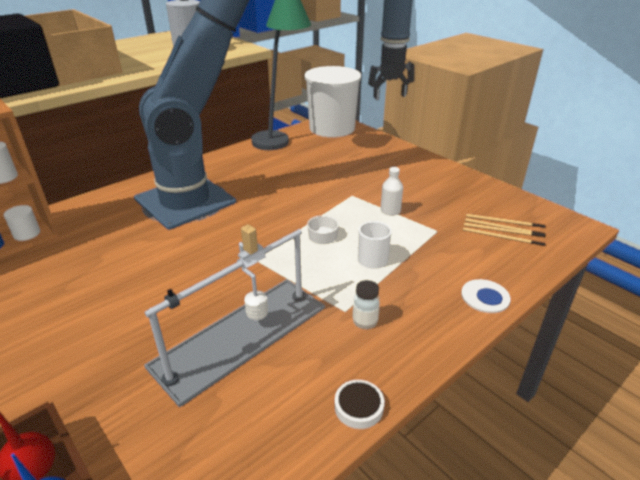

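View pics/top0.png

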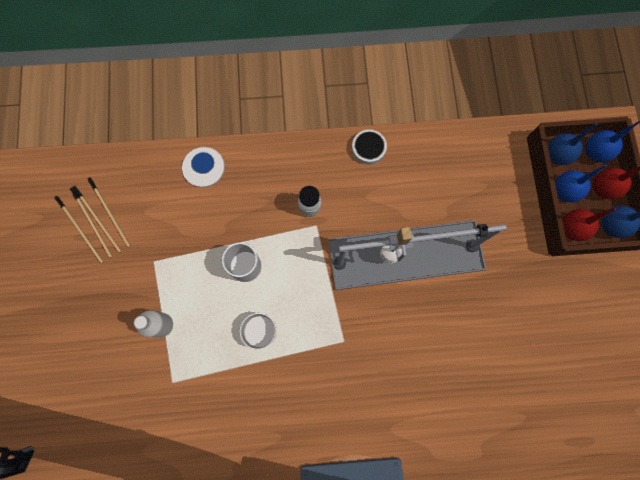

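```bash
python3 - <<'E'
from h import *
acc={}
for n in ['scene','top']:
    im=get_image(n); P=cloud(im,np.ones((480,640),bool))
    acc[n]=P
    def sel(x0,x1,y0,y1,z0,z1): 
        a=P; return a[(a[:,0]>x0)&(a[:,0]<x1)&(a[:,1]>y0)&(a[:,1]<y1)&(a[:,2]>z0)&(a[:,2]<z1)]
    b=sel(540,640,-400,0,183,200); 
    L=np.polyfit(b[:,1],b[:,0],1) if len(b)>5 else None
    print(n,'bar',len(b),L,[ (y,b[abs(b[:,1]-y)<10].mean(0).round(1).tolist(),b[abs(b[:,1]-y)<10][:,2].max().round(1)) for y in (-325,-300,-280,-260,-240,-220,-200,-180,-100,-80,-60) if (abs(b[:,1]-y)<10).any()])
    g=sel(540,640,-200,-80,252,275); print('grip top',len(g),np.percentile(g,[1,50,99],axis=0).round(1).tolist())
    if len(g)>20: print(cv2.minAreaRect(g[:,:2].astype(np.float32)))
    w=sel(520,680,120,300,88,110); print('pot rim',len(w),np.percentile(w,[1,50,99],axis=0).round(1).tolist()); 
    if len(w)>20: print(cv2.minEnclosingCircle(w[:,:2].astype(np.float32)))
    cr=sel(540,640,-340,-240,197,207); print('collar top',len(cr),np.percentile(cr,[1,50,99],axis=0).round(1).tolist() if len(cr) else '')
E
```

```text
scene bar 1238 [-5.64999362e-02  5.80470795e+02] [(-325, [599.7, -323.6, 192.1], np.float64(199.8)), (-300, [598.6, -300.1, 191.5], np.float64(199.3)), (-280, [595.0, -280.0, 191.3], np.float64(196.0)), (-260, [594.1, -259.7, 190.9], np.float64(195.9)), (-240, [592.9, -239.8, 191.2], np.float64(196.2)), (-220, [591.7, -219.6, 190.9], np.float64(195.4)), (-200, [590.5, -199.5, 190.9], np.float64(194.3)), (-180, [589.6, -180.4, 191.4], np.float64(196.4)), (-100, [584.8, -98.6, 191.0], np.float64(194.8)), (-80, [584.0, -79.7, 191.1], np.float64(196.5)), (-60, [582.8, -60.5, 191.0], np.float64(194.9))]
grip top 115 [[573.6, -147.4, 252.6], [588.7, -139.3, 258.7], [598.3, -128.5, 261.8]]
((585.800048828125, -137.57736206054688), (27.824003219604492, 20.022960662841797), 0.9563810229301453)
pot rim 238 [[550.0, 180.0, 88.1], [592.4, 220.9, 93.7], [629.7, 261.4, 98.9]]
((588.769775390625, 220.58529663085938), 44.247962951660156)
collar top 75 [[587.9, -322.5, 197.1], [599.0, -316.1, 200.4], [605.8, -307.0, 206.8]]
top bar 965 [-5.78779374e-02  5.72191978e+02] [(-325, [589.6, -323.9, 194.2],
[... 243 characters left out ...]
0.3, 191.7], np.float64(196.0)), (-200, [584.9, -200.8, 191.6], np.float64(195.2)), (-180, [583.8, -180.3, 192.1], np.float64(195.5)), (-100, [579.6, -100.2, 191.1], np.float64(195.0)), (-80, [578.4, -80.0, 192.0], np.float64(194.9)), (-60, [577.6, -60.1, 192.0], np.float64(195.7))]
grip top 134 [[569.1, -147.0, 253.0], [581.3, -136.7, 258.4], [594.2, -127.4, 262.4]]
((582.0604248046875, -137.2542724609375), (26.236806869506836, 19.87116050720215), 2.6185147762298584)
pot rim 215 [[546.7, 182.7, 88.6], [585.3, 223.0, 94.4], [625.5, 261.5, 99.1]]
((586.2581787109375, 221.95172119140625), 41.364009857177734)
collar top 52 [[581.5, -322.7, 197.1], [590.3, -311.2, 199.2], [603.2, -305.7, 206.7]]
```

Scene view: the brush hangs at about (250,262), the collar is at (173,297) and the pot at (374,246). The top view shows the brush grip at (405,235), the collar at (483,231) and the pot at (240,262). The rail is yawed by about +0.057 rad, and the grip is near (583.5, -137).

Call:
play_rows --pt "0 0 -0.01 -0.11" --pt "0 0 -0.01 -0.11" --pt "0 0 -0.01 -0.11" --pt "0 0 -0.01 -0.108" --pt "-0.0155 -0.042 -0.005 0" --pt "-0.0155 -0.042 -0.005 0" --pt "-0.0155 -0.042 -0.005 0" --pt "-0.0155 -0.042 -0.005 0" --pt "-0.0155 -0.042 -0.005 0" --pt "-0.0155 -0.042 -0.005 0" --gripper 0.06

```text
clock: 2.3
ee_pos: [358.6, 378.6, 326.7]
tool_rot: [-0.09, 3.14, 0.001]
wrist_force: [1.2, 0.7, 0.1]
grip_width: 60.1
grip_force: 0.0
```

Call:
play_rows --pt "-0.0155 -0.042 0 0" --pt "-0.0155 -0.042 0 0" --pt "-0.0155 -0.042 0 0" --pt "-0.0155 -0.042 0 0" --pt "-0.0155 -0.042 0 0" --pt "-0.0155 -0.042 0 0" --pt "-0.0155 -0.042 0 0" --pt "-0.0155 -0.042 0 0" --pt "-0.0155 -0.042 0 0" --pt "-0.0155 -0.042 0 0"

```text
clock: 3.3
ee_pos: [537.4, -31.8, 326.6]
tool_rot: [-0.09, 3.14, 0.0]
wrist_force: [0.3, 0.1, 0.1]
grip_width: 59.6
grip_force: 0.0
```

```bash
cat >> h.py <<'E'
def togo(x,y,z,yaw=None):
    o=get_obs(); M=Ro.from_rotvec(o['tool_rot']).as_matrix()
    print('t',round(o['clock'],2),'tcp',np.round(o['ee_pos'],1),'yaw y-axis',round(np.arctan2(M[1,1],M[0,1])-np.pi/2,4),'tilt',M[:2,2].round(4),'F',np.round(o['wrist_force'],1),'w',round(o['grip_width'],1),round(o['grip_force'],1))
    print('tool delta mm',(M.T@(np.array([x,y,z])-o['ee_pos'])).round(1))
E
python3 - <<'E'
from h import *
togo(583.5,-137.3,244)
print(get_obs()['q'])
o=get_obs(); im=get_image('wrist'); cv2.imwrite('pics/w1.png',im['image'])
for t in ['grip','hook','brush','collar_face','rail_mid']:
    for r in mark_of(im,t)[:1]: print(t,round(r['p'],2),np.round(r['centre'],1),world(im,r['centre'],o).round(1))
P=cloud(im,np.ones((480,640),bool),o)
g=P[(abs(P[:,0]-584)<40)&(abs(P[:,1]+137)<40)&(P[:,2]>250)&(P[:,2]<270)]; print(len(g))
if len(g)>20: print(np.percentile(g,[1,50,99],axis=0).round(1).tolist(),cv2.minAreaRect(g[:,:2].astype(np.float32)))
E
```

```text
t 3.3 tcp [537.4 -31.8 326.6] yaw y-axis 0.0574 tilt [0.0007 0.0001] F [0.3 0.1 0.1] w 59.6 0.0
tool delta mm [ -39.9 -108.    82.6]
[-0.15046977  0.31548601  0.16971331  1.69234983 -0.05792063  1.1379273
  1.66347854]
grip 0.93 [128.  322.9] [[ 574.3 -128.8  256.7]]
hook 0.56 [165.8 284.7] [[ 573.8 -127.6  208.4]]
brush 0.68 [223.6 225.4] [[ 569.8 -123.1   79.5]]
collar_face 0.71 [551.5 238.4] [[569.5 185.6  61.8]]
rail_mid 0.77 [ 98.3 283.9] [[ 583.8 -179.6  190.9]]
1866
[[570.5, -145.8, 250.4], [579.8, -133.4, 257.2], [594.6, -126.2, 258.9]] ((583.2789306640625, -136.25381469726562), (26.093473434448242, 20.377687454223633), 2.492912530899048)
```

Call:
play_rows --pt "-0.01 -0.027 0 0" --pt "-0.01 -0.027 0 0" --pt "-0.01 -0.027 0 0" --pt "-0.01 -0.026 0 0" --pt "0 0 0.01 0" --pt "0 0 0.01 0" --pt "0 0 0.01 0" --pt "0 0 0 0" --pt "0 0 0 0" --pt "0 0 0 0"

```text
clock: 4.6
ee_pos: [583.1, -134.1, 296.8]
tool_rot: [-0.091, 3.14, -0.0]
wrist_force: [0.6, 0.3, 1.2]
grip_width: 60.0
grip_force: 0.0
```

```bash
python3 - <<'E'
from h import *
togo(583.4,-136.7,244)
o=get_obs(); im=get_image('wrist'); cv2.imwrite('pics/w2.png',im['image'])
P=cloud(im,np.ones((480,640),bool),o)
g=P[(abs(P[:,0]-584)<30)&(abs(P[:,1]+137)<30)&(P[:,2]>253)&(P[:,2]<265)]; print(len(g))
if len(g)>20: print(np.percentile(g,[1,50,99],axis=0).round(1).tolist(),cv2.minAreaRect(g[:,:2].astype(np.float32)))
E
```

```text
t 4.6 tcp [ 583.1 -134.1  296.8] yaw y-axis 0.058 tilt [0.0007 0.    ] F [0.6 0.3 1.2] w 60.0 0.0
tool delta mm [-0.1 -2.6 52.8]
2963
[[570.6, -146.5, 253.6], [582.1, -136.8, 257.5], [595.8, -127.1, 259.0]] ((583.3329467773438, -136.800537109375), (26.30030059814453, 19.89419937133789), 2.537717819213867)
```

Call:
play_rows --pt "0 -0.0026 0 0" --pt "0 0 0.0105 0" --pt "0 0 0.0105 0" --pt "0 0 0.0105 0" --pt "0 0 0.0105 0" --pt "0 0 0.0105 0" --pt "0 0 0 0" --pt "0 0 0 0" --pt "0 0 0 0" --pt "0 0 0 0"

```text
clock: 5.65
ee_pos: [583.3, -137.3, 244.3]
tool_rot: [-0.09, 3.139, -0.0]
wrist_force: [-0.2, -0.1, -0.2]
grip_width: 59.8
grip_force: 0.0
```

Call:
play_rows --pt "0 0 0 0" --pt "0 0 0 0" --pt "0 0 0 0" --pt "0 0 0 0" --pt "0 0 0 0" --pt "0 0 0 0" --pt "0 0 0 0" --pt "0 0 0 0" --pt "0 0 0 0" --pt "0 0 0 0" --gripper 0.0 --newtons 50

```text
clock: 6.65
ee_pos: [583.2, -137.3, 244.0]
tool_rot: [-0.09, 3.14, -0.0]
wrist_force: [-0.1, 0.6, 5.4]
grip_width: 19.3
grip_force: 49.0
```

```bash
python3 - <<'E'
from h import *
togo(583.4,-136.7,244)
E
```

```text
t 6.65 tcp [ 583.2 -137.3  244. ] yaw y-axis 0.0572 tilt [ 0.0003 -0.0001] F [-0.1  0.6  5.4] w 19.3 49.0
tool delta mm [-0.3  0.5  0. ]
```

Call:
play_rows --pt "0 0 -0.0055 0" --pt "0 0 -0.0055 0" --pt "0 0 -0.0055 0" --pt "0 0 -0.0055 0" --pt "0 0 0 0" --pt "0.01 0 0 0" --pt "0.02 0 0 0" --pt "0.02 0 0 0" --pt "0.02 0 0 0" --pt "0.02 0 0 0"

```text
clock: 7.65
ee_pos: [491.4, -142.4, 265.5]
tool_rot: [0.09, -3.14, -0.0]
wrist_force: [0.4, -0.7, -0.7]
grip_width: 19.8
grip_force: 48.9
```

Call:
play_rows --pt "0 0 -0.017 0" --pt "0 0 -0.017 0" --pt "0 0 -0.017 0" --pt "0 0 -0.017 0" --pt "0 0.01 -0.017 0" --pt "0 0.02 0 0" --pt "0 0.03 0 0" --pt "0 0.03 0 0" --pt "0 0.03 0 0" --pt "0 0.03 0 0"

```text
clock: 8.65
ee_pos: [483.5, 8.2, 350.5]
tool_rot: [0.089, -3.14, 0.0]
wrist_force: [1.0, -0.6, -1.4]
grip_width: 19.5
grip_force: 49.1
```

```bash
python3 - <<'E'
from h import *
togo(586.8,221.5,352)
im=get_image('scene'); cv2.imwrite('pics/s2.png',im['image'][60:400,120:520])
o=get_obs();im=get_image('wrist'); 
P=cloud(im,np.ones((480,640),bool),o)
w=P[(abs(P[:,0]-587)<60)&(abs(P[:,1]-221)<60)&(P[:,2]>88)&(P[:,2]<105)]
print(len(w)); 
if len(w)>20: print(np.percentile(w,[1,50,99],axis=0).round(1).tolist(),cv2.minEnclosingCircle(w[:,:2].astype(np.float32)))
E
```

```text
t 8.65 tcp [483.5   8.2 350.5] yaw y-axis 0.0568 tilt [-0.0006 -0.0001] F [ 1.  -0.6 -1.4] w 19.5 49.1
tool delta mm [-115.2  207.1   -1.5]
1394
[[547.2, 181.1, 88.1], [587.9, 224.6, 93.3], [627.0, 261.1, 95.5]] ((587.8936157226562, 221.61753845214844), 41.73677444458008)
```

View pics/s2.png

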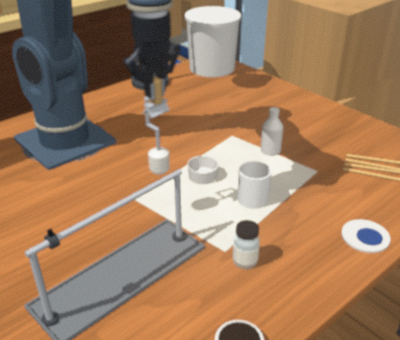

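The brush is held upright near crop (157,130) and is clear of the rail. The pot is at crop (254,185) and undisturbed.

Call:
play_rows --pt "-0.0165 0.0296 0 0" --pt "-0.0165 0.0296 0 0" --pt "-0.0165 0.0296 0 0" --pt "-0.0165 0.0296 0 0" --pt "-0.0165 0.0296 0 0" --pt "-0.0165 0.0296 0 0" --pt "-0.0167 0.0296 0 0" --pt "0 0 0 0" --pt "0 0 0 0" --pt "0 0 0 0"

```text
clock: 9.75
ee_pos: [588.1, 219.1, 350.7]
tool_rot: [0.087, -3.14, 0.002]
wrist_force: [0.0, 0.1, -1.2]
grip_width: 19.3
grip_force: 49.6
```

```bash
python3 - <<'E'
from h import *
togo(587.5,221.5,225)
im=get_image('top'); P=cloud(im,np.ones((480,640),bool))
o=get_obs();im=get_image('wrist'); cv2.imwrite('pics/w3.png',im['image'])
P=cloud(im,np.ones((480,640),bool),o)
for z0,z1 in ((88,98),(120,150),(150,205)):
    w=P[(abs(P[:,0]-587)<60)&(abs(P[:,1]-221)<60)&(P[:,2]>z0)&(P[:,2]<z1)]
    if len(w)>20: print(len(w),np.percentile(w,[1,50,99],axis=0).round(1).tolist(),cv2.minEnclosingCircle(w[:,:2].astype(np.float32)))
E
```

```text
t 9.75 tcp [588.1 219.1 350.7] yaw y-axis 0.0556 tilt [-0.0003 -0.0012] F [ 0.   0.1 -1.2] w 19.3 49.6
tool delta mm [  0.4   2.6 125.7]
917 [[547.6, 182.1, 88.5], [570.7, 223.4, 93.5], [611.5, 262.2, 95.3]] ((588.0206298828125, 222.24581909179688), 41.06468963623047)
2342 [[566.5, 197.6, 151.6], [583.3, 218.6, 188.3], [602.1, 242.1, 193.6]] ((589.2344970703125, 219.72711181640625), 23.573394775390625)
```

View pics/w3.png

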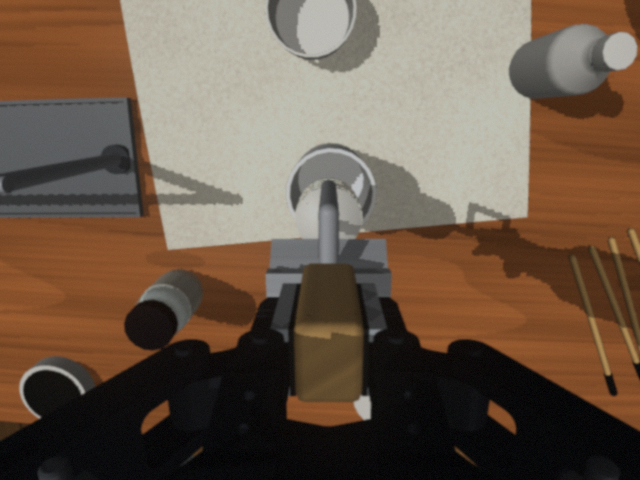

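The wrist view shows the head at (325,210), just over the pot mouth at (332,185), which matches the cloud. I'll make a small y correction and then lower it.

Call:
play_rows --pt "0 0.0028 0 0" --pt "0 0 0.014 0" --pt "0 0 0.016 0" --pt "0 0 0.016 0" --pt "0 0 0.016 0" --pt "0 0 0.016 0" --pt "0 0 0.016 0" --pt "0 0 0.014 0" --pt "0 0 0.01 0" --pt "0 0 0 0"

```text
clock: 10.85
ee_pos: [587.5, 223.3, 231.6]
tool_rot: [0.089, -3.138, 0.001]
wrist_force: [-0.4, 0.2, -1.4]
grip_width: 19.3
grip_force: 49.5
```

```bash
python3 - <<'E'
from h import *
togo(587.7,221.8,225)
E
```

```text
t 10.85 tcp [587.5 223.3 231.6] yaw y-axis 0.057 tilt [-0.002  -0.0009] F [-0.4  0.2 -1.4] w 19.3 49.5
tool delta mm [-0.1 -1.5  6.6]
```

Call:
play_rows --pt "0 -0.001 0.004 0" --pt "0 0 0.003 0" --pt "0 0 0 0" --pt "0 0 0 0" --pt "0 0 -0.015 0" --pt "0 0 -0.015 0" --pt "0 0 -0.015 0" --pt "0 0 0 0" --pt "0 0 0 0" --pt "0 0 0 0"

```text
clock: 11.85
ee_pos: [587.8, 222.6, 269.9]
tool_rot: [0.09, -3.139, 0.001]
wrist_force: [0.3, -0.3, -2.2]
grip_width: 19.8
grip_force: 49.7
```

Call:
play_rows --pt "0 0 0.015 0" --pt "0 0 0.015 0" --pt "0 0 0.015 0" --pt "0 0 0 0" --pt "0 0 0 0" --pt "0 0 0 0" --pt "0 0 0 0" --pt "0 0 0 0" --pt "0 0 0 0" --pt "0 0 0 0"

```text
clock: 12.85
ee_pos: [588.2, 222.7, 226.0]
tool_rot: [-0.09, 3.14, 0.0]
wrist_force: [0.8, -1.2, -0.5]
grip_width: 19.2
grip_force: 49.5
```

Call:
play_rows --pt "0 0 -0.015 0" --pt "0 0 -0.015 0" --pt "0 0 -0.015 0" --pt "0 0 0 0" --pt "0 0 0 0" --pt "0 0 0 0" --pt "0 0 0 0" --pt "0 0 0 0" --pt "0 0 0 0" --pt "0 0 0 0"

```text
clock: 13.85
ee_pos: [588.2, 222.7, 270.6]
tool_rot: [0.09, -3.14, 0.0]
wrist_force: [0.8, 0.8, -1.5]
grip_width: 19.7
grip_force: 49.7
```

Call:
play_rows --pt "0 0 0.015 0" --pt "0 0 0.015 0" --pt "0 0 0.015 0" --pt "0 0 0 0" --pt "0 0 0 0" --pt "0 0 0 0" --pt "0 0 0 0" --pt "0 0 0 0" --pt "0 0 0 0" --pt "0 0 0 0"

```text
clock: 14.85
ee_pos: [588.3, 222.7, 226.0]
tool_rot: [-0.09, 3.14, 0.0]
wrist_force: [0.6, 0.6, -1.2]
grip_width: 19.5
grip_force: 49.5
```

Call:
play_rows --pt "0 0 -0.015 0" --pt "0 0 -0.015 0" --pt "0 0 -0.015 0" --pt "0 0 0 0" --pt "0 0 0 0" --pt "0 0 0 0" --pt "0 0 0 0" --pt "0 0 0 0" --pt "0 0 0 0" --pt "0 0 0 0"

```text
clock: 15.85
ee_pos: [588.2, 222.7, 270.6]
tool_rot: [0.09, -3.14, 0.0]
wrist_force: [0.3, -0.7, -0.4]
grip_width: 19.7
grip_force: 49.7
```

```bash
python3 - <<'E'
from h import *
togo(587.7,221.8,352)
o=get_obs();im=get_image('wrist')
P=cloud(im,np.ones((480,640),bool),o)
for z0,z1 in ((88,98),(98,125)):
    w=P[(abs(P[:,0]-587)<60)&(abs(P[:,1]-221)<60)&(P[:,2]>z0)&(P[:,2]<z1)]
    if len(w)>20: print(len(w),np.percentile(w,[1,50,99],axis=0).round(1).tolist(),cv2.minEnclosingCircle(w[:,:2].astype(np.float32)))
E
```

```text
t 15.85 tcp [588.2 222.7 270.6] yaw y-axis 0.0572 tilt [-0.0003 -0.0001] F [ 0.3 -0.7 -0.4] w 19.7 49.7
tool delta mm [  0.5  -0.8 -81.4]
1497 [[547.5, 181.7, 88.5], [568.8, 219.4, 93.4], [607.5, 262.0, 95.2]] ((587.982666015625, 222.01356506347656), 41.045372009277344)
2084 [[567.6, 201.2, 100.9], [585.2, 217.0, 108.5], [602.4, 245.8, 113.3]] ((589.2786865234375, 223.46444702148438), 23.601465225219727)
```

Call:
play_rows --pt "0 0 -0.015 0" --pt "0 0 -0.017 0" --pt "0 0 -0.017 0" --pt "0 0 -0.017 0" --pt "0 0 -0.016 0" --pt "0.015 0 0 0" --pt "0.02 -0.018 0 0" --pt "0.02 -0.025 0 0" --pt "0.02 -0.03 0 0" --pt "0.02 -0.035 0 0"

```text
clock: 16.9
ee_pos: [498.6, 109.1, 352.8]
tool_rot: [-0.092, 3.14, 0.001]
wrist_force: [0.6, -0.2, -1.8]
grip_width: 19.3
grip_force: 49.6
```

Call:
play_rows --pt "0.022 -0.04 0 0" --pt "0 -0.04 0 0" --pt "0 -0.04 0 0" --pt "0 -0.04 0 0" --pt "0 -0.04 0 0" --pt "0 -0.035 0 0" --pt "0 -0.016 0 0" --pt "0 0 0 0" --pt "0 0 0 0" --pt "0 0 0 0"

```text
clock: 17.9
ee_pos: [492.1, -141.1, 352.8]
tool_rot: [-0.093, 3.14, 0.001]
wrist_force: [0.4, 0.6, -1.6]
grip_width: 19.2
grip_force: 49.7
```

```bash
python3 - <<'E'
from h import *
togo(491.4,-142.4,265)
E
```

```text
t 17.9 tcp [ 492.1 -141.1  352.8] yaw y-axis 0.0589 tilt [0.     0.0007] F [ 0.4  0.6 -1.6] w 19.2 49.7
tool delta mm [ 0.7 -1.3 87.8]
```

Call:
play_rows --pt "0 -0.0012 0.012 0" --pt "0 0 0.015 0" --pt "0 0 0.015 0" --pt "0 0 0.015 0" --pt "0 0 0.015 0" --pt "0 0 0.015 0" --pt "0 0 0 0" --pt "0 0 0 0" --pt "0 0 0 0" --pt "0 0 0 0"

```text
clock: 18.9
ee_pos: [492.3, -143.6, 266.5]
tool_rot: [-0.09, 3.139, -0.0]
wrist_force: [-0.5, -0.0, -1.7]
grip_width: 19.3
grip_force: 49.6
```

```bash
python3 - <<'E'
from h import *
togo(583.2,-137.3,265.5)
E
```

```text
t 18.9 tcp [ 492.3 -143.6  266.5] yaw y-axis 0.0574 tilt [ 0.0013 -0.0002] F [-0.5 -0.  -1.7] w 19.3 49.6
tool delta mm [-91.1   1.1   1.1]
```

Call:
play_rows --pt "-0.01 0.001 0.001 0" --pt "-0.015 0 0 0" --pt "-0.015 0 0 0" --pt "-0.015 0 0 0" --pt "-0.015 0 0 0" --pt "-0.012 0 0 0" --pt "-0.009 0 0 0" --pt "0 0 0 0" --pt "0 0 0 0" --pt "0 0 0 0"

```text
clock: 19.9
ee_pos: [582.2, -137.6, 264.9]
tool_rot: [0.089, -3.14, 0.0]
wrist_force: [0.2, -0.4, -1.6]
grip_width: 19.4
grip_force: 49.7
```

```bash
python3 - <<'E'
from h import *
togo(583.2,-137.3,244)
E
```

```text
t 19.9 tcp [ 582.2 -137.6  264.9] yaw y-axis 0.0568 tilt [-0.0004 -0.    ] F [ 0.2 -0.4 -1.6] w 19.4 49.7
tool delta mm [-1.   0.3 20.9]
```

Call:
play_rows --pt "-0.0008 0 0 0" --pt "0 0 0.004 0" --pt "0 0 0.005 0" --pt "0 0 0.005 0" --pt "0 0 0.004 0" --pt "0 0 0.002 0" --pt "0 0 0.0005 0" --pt "0 0 0 0" --pt "0 0 0 0" --pt "0 0 0 0"

```text
clock: 20.9
ee_pos: [583.5, -137.4, 244.4]
tool_rot: [0.09, -3.14, 0.0]
wrist_force: [-1.4, 1.0, -0.5]
grip_width: 19.5
grip_force: 50.0
```

```bash
python3 - <<'E'
from h import *
togo(583.2,-137.3,244)
im=get_image('scene'); cv2.imwrite('pics/s3.png',cv2.resize(im['image'][200:340,160:320],None,fx=4,fy=4))
E
```

```text
t 20.9 tcp [ 583.5 -137.4  244.4] yaw y-axis 0.0571 tilt [-0.0001 -0.0001] F [-1.4  1.  -0.5] w 19.5 50.0
tool delta mm [0.3 0.2 0.4]
```

View pics/s3.png

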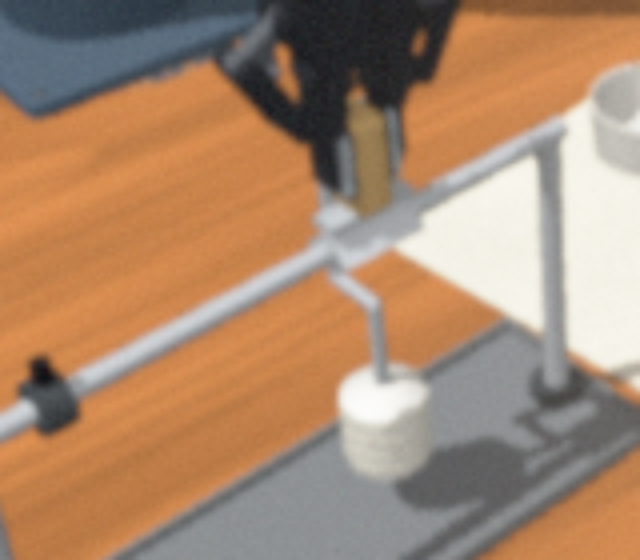

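The hood sits over the bar at crop (370,225), and the collar is at (52,405). Next I release.

Call:
play_rows --pt "0 0 0 0" --pt "0 0 0 0" --pt "0 0 0 0" --pt "0 0 0 0" --pt "0 0 0 0" --pt "0 0 0 0" --pt "0 0 0 0" --pt "0 0 0 0" --pt "0 0 0 0" --pt "0 0 0 0" --gripper 0.06

```text
clock: 21.95
ee_pos: [583.6, -137.4, 244.3]
tool_rot: [-0.09, 3.14, 0.0]
wrist_force: [-0.7, -0.2, 0.4]
grip_width: 59.8
grip_force: 0.0
```

Call:
play_rows --pt "0 0 0 0" --pt "0 0 0 0" --pt "0 0 0 0" --pt "0 0 0 0" --pt "0 0 0 0" --pt "0 0 -0.008 0" --pt "0 0 -0.012 0" --pt "0 0 -0.015 0" --pt "0 0 -0.015 0" --pt "0 0 0 0"

```text
clock: 22.95
ee_pos: [584.7, -137.8, 297.3]
tool_rot: [-0.089, 3.136, -0.001]
wrist_force: [-0.8, -1.1, 0.1]
grip_width: 60.1
grip_force: 0.0
```

```bash
python3 - <<'E'
from h import *
togo(583.2,-137.3,244)
o=get_obs();im=get_image('wrist')
P=cloud(im,np.ones((480,640),bool),o)
g=P[(abs(P[:,0]-584)<30)&(abs(P[:,1]+137)<30)&(P[:,2]>253)&(P[:,2]<265)]
print(len(g),np.percentile(g,[1,50,99],axis=0).round(1).tolist(),cv2.minAreaRect(g[:,:2].astype(np.float32)))
b=P[(abs(P[:,0]-590)<35)&(P[:,2]>170)&(P[:,2]<225)&(P[:,1]<-175)]
for y in range(-340,-170,10):
    s=b[abs(b[:,1]-y)<5]
    if len(s)>3: print(y,len(s),np.percentile(s,[2,50,98],axis=0).round(1)[:,[0,2]].tolist())
c=b[(b[:,2]>195.5)]; print('collar',len(c), np.percentile(c,[1,5,50,95,99],axis=0).round(1).tolist() if len(c) else '')
for n in ['scene','top']:
    im=get_image(n)
    for r in mark_of(im,'collar_face')[:2]: print(n,r['p'],r['centre'],world(im,r['centre']).round(1))
    v,u=np.mgrid[0:480,0:640]; Q=cloud(im,im['z_map']>0); vv,uu=np.nonzero(im['z_map']>0)
    I=im['image'][vv,uu].max(1); m=(I<75)&(abs(Q[:,0]-592)<25)&(abs(Q[:,1]+312)<40)&(Q[:,2]>178)&(Q[:,2]<225)
    q=Q[m]; print(len(q),np.percentile(q,[1,5,50,95,99],axis=0).round(1).tolist())
E
```

```text
t 22.95 tcp [ 584.7 -137.8  297.3] yaw y-axis 0.057 tilt [ 0.0046 -0.0008] F [-0.8 -1.1  0.1] w 60.1 0.0
tool delta mm [ 1.7  0.6 53.3]
2970 [[569.4, -146.7, 253.9], [580.9, -136.9, 257.5], [594.3, -127.0, 259.1]] ((582.0488891601562, -136.92088317871094), (26.062040328979492, 19.964601516723633), 4.191596984863281)
-320 285 [[580.6, 182.3], [584.7, 194.8], [606.1, 199.0]]
-310 1581 [[580.5, 177.1], [590.9, 194.6], [605.5, 209.0]]
-300 354 [[587.0, 185.9], [591.8, 190.7], [598.5, 192.5]]
-290 351 [[586.5, 185.9], [591.3, 190.7], [597.7, 192.5]]
-280 357 [[586.0, 186.4], [590.4, 190.5], [597.1, 192.6]]
-270 360 [[585.3, 186.3], [589.7, 190.8], [596.6, 192.8]]
-260 361 [[584.8, 186.1], [589.3, 190.8], [595.9, 192.6]]
-250 365 [[584.3, 186.4], [588.7, 190.6], [595.3, 192.6]]
-240 366 [[583.7, 186.2], [588.1, 190.7], [594.7, 192.6]]
-230 370 [[583.2, 186.1], [587.6, 190.7], [594.1, 192.6]]
-220 367 [[582.5, 186.3], [586.9, 190.6], [593.5, 192.6]]
-210 372 [[582.0, 185.7], [586.3, 190.8], [593.1, 192.6]]
-200 376 [[581.5, 185.9], [585.8, 190.8], [592.3, 192.5]]
-190 374 [[580.9, 185.9], [
[... 383 characters left out ...]
8.7, 212.6]]Traceback (most recent call last):
  File "<stdin>", line 17, in <module>
    return _quantile_unchecked(
        a, q, axis, out, overwrite_input, method, keepdims, weights)
    return _ureduce(a,
                    func=_quantile_ureduce_func,
    ...<5 lines>...
                    overwrite_input=overwrite_input,
                    method=method)
    r = func(a, **kwargs)
    result = _quantile(arr,
                       quantiles=q,
    ...<2 lines>...
                       out=out,
                       weights=wgt)
    slices_having_nans = np.isnan(arr[-1, ...])
                                  ~~~^^^^^^^^^
IndexError: index -1 is out of bounds for axis 0 with size 0
```

Call:
play_rows --pt "0.0008 0.0005 0 0" --pt "0 0 0 0" --pt "0 0 0 0" --pt "0 0 0 0" --pt "0 0 0.01 0" --pt "0 0 0.012 0" --pt "0 0 0.012 0" --pt "0 0 0.012 0" --pt "0 0 0.0075 0" --pt "0 0 0 0" --gripper 0.032 --newtons 20

```text
clock: 24.2
ee_pos: [582.1, -136.8, 239.2]
tool_rot: [0.09, -3.138, -0.001]
wrist_force: [-0.2, -0.2, 0.5]
grip_width: 32.1
grip_force: 0.0
```

```bash
python3 - <<'E'
from h import *
togo(583.2,-137.0,241)
E
```

```text
t 24.2 tcp [ 582.1 -136.8  239.2] yaw y-axis 0.0572 tilt [-0.0024  0.0004] F [-0.2 -0.2  0.5] w 32.1 0.0
tool delta mm [-1.  -0.3 -1.8]
```

Call:
play_rows --pt "-0.0005 -0.004 -0.001 0" --pt "0 -0.004 0 0" --pt "0 -0.006 0 0" --pt "0 -0.008 0 0" --pt "0 -0.01 0 0" --pt "0 -0.012 0 0" --pt "0 -0.012 0 0" --pt "0 -0.012 0 0" --pt "0 -0.012 0 0" --pt "0 -0.01 0 0"

```text
clock: 25.2
ee_pos: [588.3, -228.2, 241.7]
tool_rot: [0.089, -3.14, 0.0]
wrist_force: [0.3, 0.7, 1.6]
grip_width: 31.8
grip_force: 0.2
```

Call:
play_rows --pt "0 -0.008 0 0" --pt "0 -0.006 0 0" --pt "0 -0.005 0 0" --pt "0 -0.005 0 0" --pt "0 -0.005 0 0" --pt "0 -0.005 0 0" --pt "0 -0.004 0 0" --pt "0 -0.003 0 0" --pt "0 -0.003 0 0" --pt "0 -0.003 0 0"

```text
clock: 26.2
ee_pos: [591.1, -273.8, 241.8]
tool_rot: [-0.09, 3.14, 0.0]
wrist_force: [-0.7, 0.5, -0.3]
grip_width: 31.8
grip_force: 0.2
```

```bash
python3 - <<'E'
from h import *
togo(591.5,-285.5,241)
im=get_image('scene'); cv2.imwrite('pics/s4.png',cv2.resize(im['image'][200:340,120:280],None,fx=4,fy=4))
E
```

```text
t 26.2 tcp [ 591.1 -273.8  241.8] yaw y-axis 0.0574 tilt [0. 0.] F [-0.7  0.5 -0.3] w 31.8 0.2
tool delta mm [  0.3 -11.7   0.8]
```

View pics/s4.png

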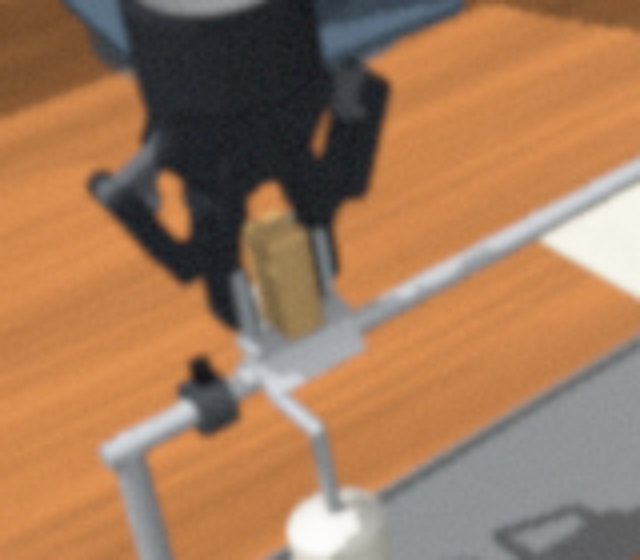

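The wooden block at crop (285,275) leans toward the collar at (210,400) while being pushed, with a small gap left. I'll push a bit more, back off so it hangs free, and measure.

Call:
play_rows --pt "0 -0.002 0 0" --pt "0 -0.002 0 0" --pt "0 -0.002 0 0" --pt "0 -0.002 0 0" --pt "0 0 0 0" --pt "0 0.004 0 0" --pt "0 0.003 0 0" --pt "0 0.002 0 0" --pt "0 0 0 0" --pt "0 0 0 0"

```text
clock: 27.25
ee_pos: [591.1, -272.5, 241.9]
tool_rot: [-0.09, 3.14, -0.0]
wrist_force: [-0.3, -0.6, 0.8]
grip_width: 31.9
grip_force: 0.0
```

Call:
play_rows --pt "0 0 -0.01 0" --pt "0 0 -0.015 0" --pt "0 0 -0.015 0" --pt "0 0 -0.015 0" --pt "0 0 0 0" --pt "0 0 0 0" --pt "0 0 0 0" --pt "0 0 0 0" --pt "0 0 0 0" --pt "0 0 0 0"

```text
clock: 28.25
ee_pos: [591.0, -272.6, 296.4]
tool_rot: [0.09, -3.14, -0.0]
wrist_force: [0.7, -0.5, 0.3]
grip_width: 31.7
grip_force: 0.0
```

```bash
cat > m.py <<'E'
from h import *
togo(591.5,-285.5,241)
o=get_obs();im=get_image('wrist')
P=cloud(im,np.ones((480,640),bool),o)
g=P[(abs(P[:,0]-591)<30)&(P[:,1]<-240)&(P[:,1]>-310)&(P[:,2]>250)&(P[:,2]<265)]
print(len(g),np.percentile(g,[1,50,99],axis=0).round(1).tolist(),cv2.minAreaRect(g[:,:2].astype(np.float32)))
A=np.c_[g[:,:2],np.ones(len(g))]; print('plane',np.linalg.lstsq(A,g[:,2],rcond=None)[0][:2].round(3))
h=P[(abs(P[:,0]-592)<14)&(P[:,1]<-220)&(P[:,1]>-345)&(P[:,2]>194)&(P[:,2]<212)]
print('hood/collar hist y'); c,e=np.histogram(h[:,1],np.arange(-340,-228,2)); print([(int(a),int(n)) for a,n in zip(e,c) if n])
im=get_image('scene'); import sys; cv2.imwrite(f'pics/{sys.argv[1]}.png',cv2.resize(im['image'][200:340,120:280],None,fx=4,fy=4))
E
python3 m.py s5
```

```text
t 28.25 tcp [ 591.  -272.6  296.4] yaw y-axis 0.0572 tilt [-0.0006  0.0002] F [ 0.7 -0.5  0.3] w 31.7 0.0
tool delta mm [  0.2 -12.9  55.4]
3106 [[576.8, -285.5, 251.1], [588.0, -275.6, 257.4], [601.9, -265.7, 259.1]] ((589.5687255859375, -275.6960754394531), (25.96714210510254, 20.05447006225586), 3.577845573425293)
plane [ 0.085 -0.   ]
hood/collar hist y
[(-324, 31), (-322, 104), (-320, 100), (-318, 131), (-316, 147), (-314, 166), (-312, 182), (-310, 165), (-308, 152), (-306, 4), (-302, 31), (-300, 124), (-298, 122), (-296, 122), (-294, 123), (-292, 124), (-290, 97), (-288, 33), (-286, 8), (-284, 10), (-282, 15), (-280, 16), (-278, 10), (-276, 10), (-274, 6), (-272, 2), (-270, 2), (-268, 9), (-266, 35), (-264, 108), (-262, 122), (-260, 125), (-258, 124), (-256, 122), (-254, 124), (-252, 87)]
```

View pics/s5.png

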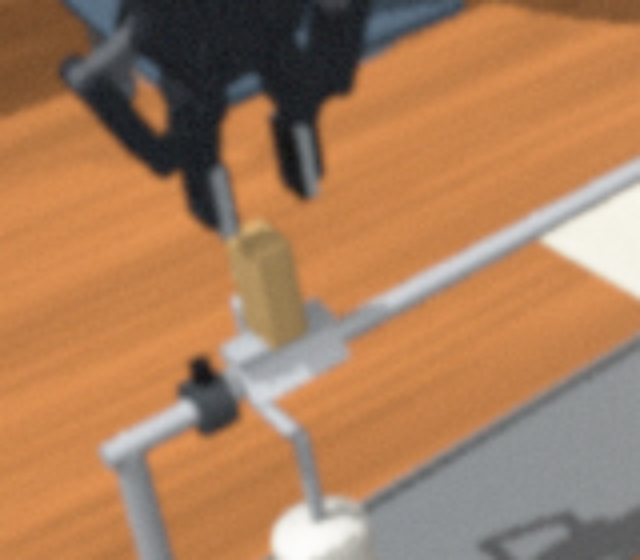

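The brush hangs free with its hood end at crop (235,355), about 4 mm short of the collar at (210,400). I'll nudge it once more until it touches.

Call:
play_rows --pt "0 -0.0015 0.005 0" --pt "0 0 0.012 0" --pt "0 0 0.013 0" --pt "0 0 0.013 0" --pt "0 0 0.012 0" --pt "0 0 0 0" --pt "0 -0.002 0 0" --pt "0 -0.002 0 0" --pt "0 -0.002 0 0" --pt "0 -0.001 0 0"

```text
clock: 29.35
ee_pos: [591.7, -281.6, 242.3]
tool_rot: [-0.089, 3.14, -0.001]
wrist_force: [0.8, -0.4, 0.5]
grip_width: 31.8
grip_force: 0.0
```

Call:
play_rows --pt "0 -0.001 0 0" --pt "0 -0.001 0 0" --pt "0 -0.001 0 0" --pt "0 -0.001 0 0" --pt "0 0 0 0" --pt "0 0 0 0" --pt "0 0 0 0" --pt "0 0 0 0" --pt "0 0 0 0" --pt "0 0 0 0"

```text
clock: 30.35
ee_pos: [591.8, -285.1, 241.8]
tool_rot: [-0.09, 3.14, 0.0]
wrist_force: [-0.4, 0.5, -0.9]
grip_width: 32.0
grip_force: 0.0
```

```bash
python3 - <<'E'
from h import *
togo(591.5,-286,241)
E
```

```text
t 30.35 tcp [ 591.8 -285.1  241.8] yaw y-axis 0.0573 tilt [0. 0.] F [-0.4  0.5 -0.9] w 32.0 0.0
tool delta mm [ 0.3 -0.9  0.8]
```

Call:
play_rows --pt "0 -0.001 0 0" --pt "0 -0.0005 0 0" --pt "0 0 0 0" --pt "0 0.003 0 0" --pt "0 0.003 0 0" --pt "0 0 0 0" --pt "0 0 -0.005 0" --pt "0 0 -0.015 0" --pt "0 0 -0.015 0" --pt "0 0 -0.02 0"

```text
clock: 31.35
ee_pos: [591.2, -280.6, 297.2]
tool_rot: [0.09, -3.139, -0.0]
wrist_force: [0.4, 0.5, -0.8]
grip_width: 31.7
grip_force: 0.0
```

Call:
play_rows --pt "0 0 -0.01 0" --pt "0 0 -0.01 0" --pt "0 0 0 0" --pt "0 0 0 0" --pt "0 0 0 0" --pt "0 0 0 0" --pt "0 0 0 0" --pt "0 0 0 0" --pt "0 0 0 0" --pt "0 0 0 0"

```text
clock: 32.35
ee_pos: [591.5, -280.7, 316.8]
tool_rot: [0.09, -3.14, 0.0]
wrist_force: [0.0, 0.0, 0.2]
grip_width: 32.0
grip_force: 0.0
```

```bash
python3 m.py s6
```

```text
t 32.35 tcp [ 591.5 -280.7  316.8] yaw y-axis 0.0572 tilt [-0.     -0.0001] F [0.  0.  0.2] w 32.0 0.0
tool delta mm [ 0.3 -4.8 75.8]
2488 [[576.8, -290.0, 251.0], [588.3, -280.2, 257.4], [602.3, -270.4, 259.1]] ((589.9635009765625, -280.2158203125), (26.506174087524414, 19.854366302490234), 3.457271099090576)
plane [0.081 0.005]
hood/collar hist y
[(-324, 15), (-322, 108), (-320, 86), (-318, 121), (-316, 128), (-314, 128), (-312, 146), (-310, 134), (-308, 115), (-306, 59), (-304, 106), (-302, 105), (-300, 106), (-298, 106), (-296, 105), (-294, 94), (-292, 20), (-290, 8), (-288, 6), (-286, 8), (-284, 13), (-282, 9), (-280, 9), (-278, 8), (-276, 3), (-274, 7), (-272, 2), (-270, 36), (-268, 87), (-266, 109), (-264, 106), (-262, 102), (-260, 107), (-258, 103), (-256, 51)]
```

View pics/s6.png

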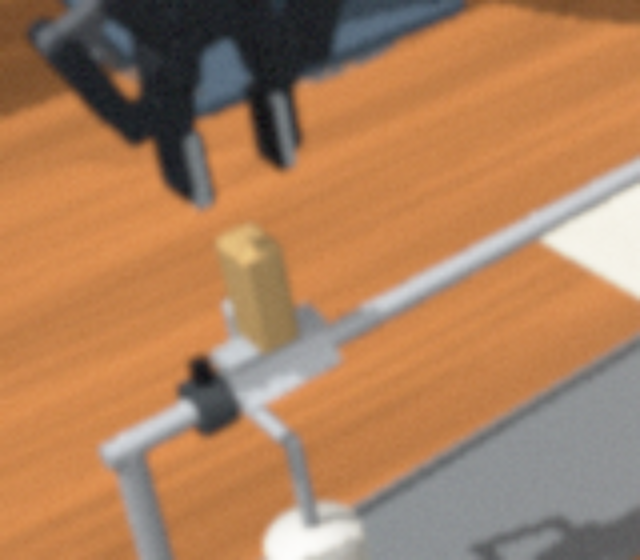

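The hood end at crop (225,365) now touches the collar at (210,400). The collar is unmoved and the brush hangs free.

```bash
python3 -c "
from workcell import *
print(sign_off())"
```

```text
the job is handed in; nothing more can be done
None
```

The pot got three full strokes, and the brush went back on the rail and now hangs free against the stop collar; the job is handed in at about 32 s on the clock, with no verdict returned.

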